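# Load the spark-plug cleaner and hold its slide at the mark

## Robot

A 6-joint arm with a two-finger parallel gripper is mounted at the origin on the work surface. World frame = base frame: x ahead of the robot, y to its left, z up, the work surface at z = 0. Lengths are in mm, angles in rad, forces in N, time in s.
With the tool pointing down it reaches from about 275 to 1000 mm from the base axis. Payload 8.4 kg.
Tool frame: the origin (TCP) lies at the very end of the fingers, on their centre line; the grasp point (between the pads) lies 19 mm behind it; z points along the fingers, y is the direction in which the jaws open and shut (so a half turn about z gives the same grasp; the last joint's range is limited). The gripper opens to 85 mm and grips with 20 to 120 N. Pads are 22 mm wide; open, the fingers measure 114 mm over their backs; the gripper's body (76 mm by 85 mm) begins 54 mm behind the grasp point. The pads swing forward as they close: fully open they stand 13 mm farther back than shut.
Start: joints at [-1.295, 0.353, 1.633, -0, 1.155, -0.002], TCP at [171.399, -601.041, 231.281] pointing down, gripper open.
Joint ranges: [-2.63, 2.63], [-0.92, 2.1], [0.06, 2.66], [-1.3, 4.44], [0, 2.69], [-3.02, 3.02]. Speed limits (rad/s): [2.22, 2.22, 2.79, 3.14, 3.14, 3.14].

## Interface

Orientations are given as [roll, pitch, yaw] about the fixed x, y, z axes, in that order (R = Rz(yaw) Ry(pitch) Rx(roll)).
In Python, from rig import r gives the robot as it stands.
- The arm moves only by the tool move_arm, never from a script. Its argument "increments" is a list of rows, each an object of numbers: "tx", "ty", "tz": the shift along the tool's x, y, z in cm; "rx", "ry", "rz": the turn, a rotation vector about the tool's x, y, z in degrees; "gripper": the gripper's target within -1 to 1 (fully open at 1, half-way at 0, shut at -1). A call has 1 to 12 rows; each row shifts and turns the commanded pose from where the row before left it, along the tool's axes as they then stand; what a row does not reach is not made up. A row lasts 1/10 s, in which the tool goes at most 50 mm and 8.59 degrees, less where a joint would pass 70% of its speed; a pose out of reach is approached as far as the arm can. A call is refused whole if a number of a shift passes 5 or a number of a turn 8.59, either way. A call with a gripper value outside its range is refused whole. The fingers move at their own pace and stop on an object; "squeeze" is the grip in N (left out, the last holds). Time passes only in rows, so rows that do not move let the fingers close. It gives the time, the measured TCP pose, the force and the opening at its end, in the units of the state.
- r.sense(): the state, without advancing time (a new reading comes with each control period).
- r.grab_frame(name): name is "side" or "top"; returns (picture, depth): 420x560x3 uint8, red, green, blue; 420x560 float32, mm along the optical axis (not along the pixel's ray), 0 where there is no reading.
- r.camera_model(name): a dict with "fx", "fy", "cx", "cy" (pixels), "k1" (the pictures are not rectified: a ray, as slopes to the right and down, at radius r is drawn at 1 + k1 r^2 times it, then the intrinsics apply), "R" (3x3) and "t" (3): a world point X has camera coordinates R X + t. Camera axes: x right, y down, z forward; pixel columns grow to the right and rows downward; lengths in mm; the calibration is good to about 2 mm. A picture is of the moment at which its call begins. camera_model takes no time and is no camera call.
- r.sign_off(): hands the job in, once; it reports no verdict.
Trained networks look in the newest picture that a camera, given by its name, has taken for a name from the list of things; names that differ only in an ending like _2 or _b are one class to them, and where a whole thing is asked for, a point or a joint stands for the part that bears it (a point fixed in the world has none). Each returns a list of dicts, best first, with "confidence" (0 to 1); they miss things now and then, are a little off and sometimes report something else, mostly with a low value. They report only what shows in the picture. A call takes as long as a camera call. They do not tell look-alikes from the thing itself.
- r.cut_out(query, camera): "mask" (420x560 bool, what is visible of it) and "bbox" ([left, top, right, bottom] in pixels, round what is visible of it).
- r.place_of(query, camera): "location" ([row, column] in pixels: a listed point, or the origin of a listed thing).
The state is a dict: "clock": time; "qpos": joint angles; "qvel": joint speeds; "joint_efforts": joint torques, N m; "eef_pos": TCP position; "tcp_rot": TCP orientation; "contact_force": force on the tool from outside, world axes, zero at the start; "wrist_torque": the same for the moment, N m; "opening": opening from 0.0 (shut) to 1.0 (fully open).
Only numpy, scipy, OpenCV 4.12 (cv2) and the standard library are available. Lean on these libraries where they do the work, as an engineer would, in place of code of your own. Each camera call takes 0.05 s, during which the arm holds its last target. There are 200 camera calls.

## Task

Take the two spark plugs from the plywood rack and seat them upright and fully home in the spark-plug cleaner: first the longer plug in socket one (the block with one dot), then the shorter one in socket two (two dots), letting go of each. Then grip the cleaner's spring-return pull, draw it out until its pointer lines up with the small upright clip on the scale, and keep holding it there with the fingers: the job finishes while you hold it, do not let go. Leave the stopper, the wheel bolt and the other things on the bench alone.

Things in the scene. Friction and masses are not known exactly. Their poses are not given: they have to be found in the camera images.
- cleaner: spark-plug cleaner fixed to the bench: pale grey base plate 240 x 240 mm, 12 mm thick; grey housing 35 mm high along the rear edge with three aluminium socket blocks on it; upright spring-return pull in front. Origin at bench height; the plate reaches 130 mm to -x, 110 mm to +x, 120 mm to each side. +x points from pull to sockets; the pull comes out to -x (roughly towards the robot).
- pull: the spring-return slide: steel stem 22 mm wide with a black grip block on top, 14 mm (x) by 60 mm (y), 70 to 106 mm above the bench; axes as the cleaner's. Origin under the stem at bench height, 50 mm to -x of the cleaner's origin when in; 85 mm free space behind the grip block. Slides 60 mm to the cleaner's -x. The spring draws it in with 4 N at rest, 1.3 N more per cm; let go, it shuts.
- pull_grip (a point): middle of the grip block on the pull, 90 mm above the bench
- pull_pointer (a point): tip of the pull's pointer, a 5 mm thin black tongue sticking out of the stem to +y, 50 mm above the bench; the tip is 53 mm to the +y side of the stem's middle
- mark: the mark: a small clip on the aluminium scale rail that runs beside the pull on its +y side. The clip has a thin (5 mm) black upright tab 54 mm high above the bench; its place along the rail differs each time (25 to 50 mm of pull). Origin on its underside, in line with the tab; axes parallel to the cleaner's.
- mark_edge (a point): edge of the mark's tab that faces the pointer, 50 mm above the bench. The pointer is at the mark when both have the same x along the cleaner's x axis (they pass 4 mm apart sideways)
- socket1_mouth (a point): mouth of socket one: centre of the round hole in the top of an aluminium block 52 x 52 x 40 mm on the cleaner, marked with one black dot (8 mm) on its top in front of the hole and on its rear face. Mouth 75 mm above the bench, hole 16.5 mm wide, 30 mm deep, chamfered. The three blocks stand in a row along the cleaner's y, 70 mm apart, in any order. It is empty at the start.
- socket2_mouth (a point): mouth of socket two: centre of the round hole in the top of an aluminium block 52 x 52 x 40 mm on the cleaner, marked with two black dots (8 mm) on its top in front of the hole and on its rear face. Mouth 75 mm above the bench, hole 16.5 mm wide, 30 mm deep, chamfered. The three blocks stand in a row along the cleaner's y, 70 mm apart, in any order. It is empty at the start.
- socket3_mouth (a point): mouth of socket three: centre of the round hole in the top of an aluminium block 52 x 52 x 40 mm on the cleaner, marked with three black dots (8 mm) on its top in front of the hole and on its rear face. Mouth 75 mm above the bench, hole 16.5 mm wide, 30 mm deep, chamfered. The three blocks stand in a row along the cleaner's y, 70 mm apart, in any order. It is closed by the stopper.
- rack: plywood rack fixed on the bench, 190 x 55 x 40 mm, with a row of three holes 65 mm apart along its x axis; holds the two plugs and the wheel bolt, in any order. Origin under its middle.
- long_plug: the longer spark plug, 100 mm overall, upright in the rack: from below, steel foot 14 mm wide, 24 mm long, chamfered, steel hexagon 23 mm wide from 24 to 34 mm, white ceramic 12 mm thick from 34 to 91 mm, steel tip 8 mm. Origin at the foot's end, z up. The hexagon rests on the rack's top, 40 mm above the bench; home in a socket it rests on the block, foot 24 mm down. About 65 g.
- short_plug: the shorter spark plug, 74 mm overall, upright in the rack: from below, steel foot 14 mm wide, 24 mm long, chamfered, steel hexagon 23 mm wide from 24 to 34 mm, white ceramic 12 mm thick from 34 to 65 mm, steel tip 8 mm. Origin at the foot's end, z up. The hexagon rests on the rack's top, 40 mm above the bench; home in a socket it rests on the block, foot 24 mm down. About 50 g.
- wheel_bolt: dark wheel bolt with a hexagon head, 44 mm long overall, in one of the rack's holes; stays there. Origin at its foot
- stopper: black round stopper, 24 mm wide, sitting in socket three; stays there. Origin at its foot
- bearing: steel bearing ring, 52 mm wide, 15 mm high, lying on the bench in front, between cleaner and rack; not needed
- screwdriver: screwdriver lying on the bench to the left; not needed
- wrench: wrench lying on the bench behind the cleaner; not needed
- spray_can: spray can, 60 mm wide, 170 mm high, standing at the back; not needed
- mug: white mug, 80 mm wide, 90 mm high, at the left; not needed
There are look-alikes about, which are no part of the job. Leave any blue or pink look-alike of the short_plug alone.

How it is judged (in metres and radians):
On the way, in this order (a step that is already met when the one before it is completed fails the run):
1. the longer plug stands fully home in socket one, let go (horizontal distance between long_plug and socket1_mouth below 0.005 m and z of long_plug in the frame of socket1_mouth below -0.021 m and angle between long_plug's own z axis and vertical below 0.12 rad and contact force between long_plug and the fingers below 0.1 N), for 0.2 s.
2. the shorter plug stands fully home in socket two, let go, with the longer one still home in socket one (all of step 1 and horizontal distance between short_plug and socket2_mouth below 0.005 m and z of short_plug in the frame of socket2_mouth below -0.021 m and angle between short_plug's own z axis and vertical below 0.12 rad and contact force between short_plug and the fingers below 0.1 N), for 0.2 s.
3. the fingers hold the pull out with its pointer at the mark (x of pull_pointer in the frame of mark_edge between -0.005 and 0.005 m and contact force between pull and the fingers above 3 N), for 0.3 s.
At the end, for the whole second after the job is handed in: Longer plug in socket one, shorter in socket two: foot within 5 mm of the hole's axis and 21 mm or more down (24 is home), tilted under 0.12 rad, let go; the fingers hold the pull (over 3 N) still, pointer within 5 mm of the mark along the slide (all of step 2 and all of step 3 and linear speed of pull below 0.02 m/s); the arm keeps its last pose, push and grip.
It fails at once if the wheel bolt or the stopper moved by more than 3 cm (distance of any of wheel_bolt, stopper from where it was at the start of the episode above 0.03 m).
It fails at once if the bearing, screwdriver, wrench, spray can or mug moved by more than 3 cm (distance of any of bearing, screwdriver, wrench, spray_can, mug from where it was at the start of the episode above 0.03 m).
It also fails if it takes over 64 s, if anything falls off the work surface, if the arm or the gripper's body presses on something with over 40 N, if the wrist force passes 120 N, or if a joint passes its speed limit or range.

## Working session

There is one attempt and no reset: what is moved stays moved. The work goes in short steps, Python scripts to look and compute and a tool call to move; the robot and the scene stay as the last step left them, time stands still between calls to the robot, and variables do not carry over. Pictures are saved under pics/ and viewed, about 8 in all and at most 12, crops included, and the job is handed in when it is done.

Besides the shell and the picture viewer there is one more tool, called after ">>>" in YAML: its name, and indented under it one key for each argument. move_arm: Moves the arm, as the interface text tells. Its arguments: {"type":"object","properties":{"increments":{"type":"array","items":{"type":"object","properties":{"tx":{"type":"number"},"ty":{"type":"number"},"tz":{"type":"number"},"rx":{"type":"number"},"ry":{"type":"number"},"rz":{"type":"number"},"gripper":{"type":"number"}}}},"squeeze":{"type":"number"}},"required":["increments"]}

```bash
ls; mkdir -p pics; cat > h.py <<'E'
import numpy as np, cv2
from rig import r
def pt(cam,row,col,z=None,d=None):
    m=r.camera_model(cam);K=np.array([[m['fx'],0,m['cx']],[0,m['fy'],m['cy']],[0,0,1.]])
    x,y=cv2.undistortPoints(np.array([[[col,row]]],float),K,np.array([m['k1'],0,0,0,0.]))[0,0]
    R=np.array(m['R']);t=np.array(m['t']);c=-R.T@t;v=R.T@np.array([x,y,1])
    s=d if d is not None else (z-c[2])/v[2]
    return c+s*v
def px(cam,X):
    m=r.camera_model(cam);K=np.array([[m['fx'],0,m['cx']],[0,m['fy'],m['cy']],[0,0,1.]])
    R=np.array(m['R']);return cv2.projectPoints(np.array([X],float),cv2.Rodrigues(R)[0],np.array(m['t'],float),K,np.array([m['k1'],0,0,0,0.]))[0][0,0][::-1]
E
python3 - <<'E'
from h import *
np.set_printoptions(precision=1,suppress=True)
for c in('top','side'):
    im,d=r.grab_frame(c);cv2.imwrite(f'pics/{c}0.png',im[:,:,::-1]);np.save(f'{c}0.npy',d)
    m=r.camera_model(c);print(c,-np.array(m['R']).T@m['t'],m['fx'],np.array(m['R'])[2])
    for q,z in dict(cleaner=0,pull_grip=90,pull_pointer=50,mark_edge=50,socket1_mouth=75,socket2_mouth=75,socket3_mouth=75,rack=0,long_plug=16,short_plug=16,wheel_bolt=16,stopper=None).items():
        for o in r.place_of(q,c)[:4]:
            a,b=o['location'];print(q,round(o['confidence'],2),round(a),round(b),pt(c,a,b,z if z is not None else 60))
print(r.sense())
E
```

```text
pics
top [ 415.5   31.7 1215.7] 464.04421987680587 [ 0.1  0.  -1. ]
cleaner 0.6 227 231 [536.8 155.7   0. ]
pull_grip 0.69 243 237 [490.5 131.7  90. ]
pull_pointer 0.51 246 216 [484.1 188.7  50. ]
mark_edge 0.6 266 214 [434.8 191.3  50. ]
socket1_mouth 0.93 201 207 [594.4 209.8  75. ]
socket2_mouth 0.63 197 230 [605. 153.  75.]
socket3_mouth 0.84 192 255 [617.5  89.4  75. ]
rack 0.98 235 387 [ 519.9 -255.3    0. ]
long_plug 0.67 288 346 [ 381.6 -142.5   16. ]
long_plug 0.52 202 205 [601.2 223.8  16. ]
long_plug 0.5 209 382 [ 586.2 -241.2   16. ]
short_plug 0.56 291 404 [ 373.2 -293.1   16. ]
short_plug 0.47 266 425 [ 435.9 -349.9   16. ]
short_plug 0.45 263 395 [ 445.5 -271.2   16. ]
wheel_bolt 0.47 234 387 [ 520.3 -252.1   16. ]
stopper 0.49 193 260 [619.2  79.8  60. ]
side [ 520.9 -880.2  667.6] 494.840900414925 [ 0.1  0.8 -0.5]
cleaner 0.91 221 256 [537.6 127.9   0. ]
cleaner 0.72 336 259 [ 524.8 -251.3    0. ]
pull_grip 0.7 190 237 [495.4 127.4  90. ]
pull_pointer 0.74 193 234 [487.1 183.   50. ]
pull_pointer 0.29 172 278 [603.7 277.   50. ]
mark_edge 0.46 194 215 [439.3 180.8  5
[... 366 characters left out ...]
]
long_plug 0.79 328 292 [ 584.8 -251.1   16. ]
short_plug 0.72 354 176 [ 382.  -295.6   16. ]
short_plug 0.69 337 256 [ 519.7 -266.6   16. ]
short_plug 0.64 337 219 [ 454.  -260.8   16. ]
short_plug 0.54 225 359 [776.6  59.8  16. ]
wheel_bolt 0.64 330 254 [ 517.5 -248.9   16. ]
stopper 0.59 210 290 [616.4  75.1  60. ]
{'clock': 1.3, 'qpos': array([-1.3,  0.4,  1.6,  0. ,  1.2, -0. ]), 'qvel': array([-0.,  0., -0., -0.,  0., -0.]), 'joint_efforts': array([ -0. , -60.5, -34.2,  -0. ,   0. ,   0. ]), 'eef_pos': array([ 171.4, -601.1,  231.3]), 'tcp_rot': array([ 3.1, -0. ,  0.3]), 'contact_force': array([-0.1, -0. ,  0.1]), 'wrist_torque': array([ 0., -0.,  0.]), 'opening': 0.9989714787578741}
```

```bash
python3 - <<'E'
import cv2
t=cv2.imread('pics/top0.png');s=cv2.imread('pics/side0.png')
cv2.imwrite('pics/t1.png',cv2.resize(t[160:340,170:450],(800,514),interpolation=2))
cv2.imwrite('pics/s1.png',cv2.resize(s[120:390,120:440],(711,600),interpolation=2))
E
```

```text
(no output)
```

View pics/t1.png

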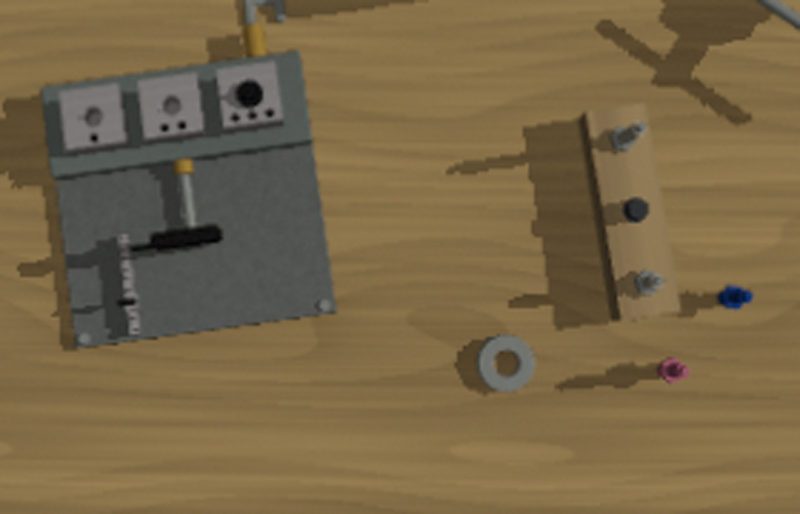

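View pics/s1.png

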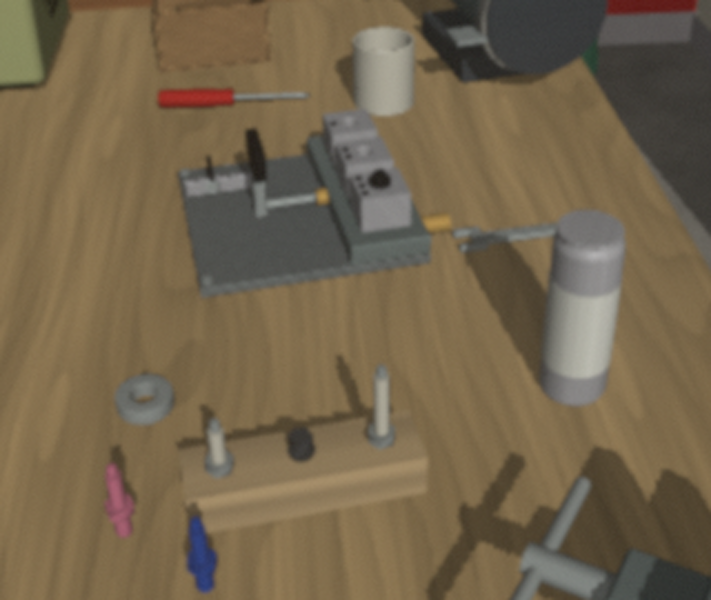

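The top crop shows the sockets left to right: one dot (93,116), two dots (172,104), three dots with the stopper (249,93). The rack holds the long plug at the far end (628,135), the bolt in the middle (636,209) and the short plug at the near end (648,282). The look-alikes are blue (735,296) and pink (672,370), both standing outside the rack. I choose the two white/steel plugs in the rack.

```bash
cat >> h.py <<'E'
def cloud(cam,d):
    m=r.camera_model(cam);K=np.array([[m['fx'],0,m['cx']],[0,m['fy'],m['cy']],[0,0,1.]])
    v,u=np.mgrid[0:420,0:560];p=cv2.undistortPoints(np.stack([u,v],-1).reshape(-1,1,2).astype(float),K,np.array([m['k1'],0,0,0,0.])).reshape(420,560,2)
    P=np.dstack([p*d[...,None],d])-np.array(m['t']);return P@np.array(m['R'])
E
python3 - <<'E'
from h import *
np.set_printoptions(precision=1,suppress=True)
for c in('top','side'):
    d=np.load(c+'0.npy');P=cloud(c,d);x,y,z=P[...,0],P[...,1],P[...,2]
    print(c)
    b=(abs(z-75)<6)&(x>560)&(x<680)&(y>20)&(y<290)
    n,l,s,ce=cv2.connectedComponentsWithStats(b.astype(np.uint8))
    for i in range(1,n):
        if s[i,4]>40:
            q=P[l==i];print('block',s[i,4],q.mean(0),z[l==i].std(),cv2.minAreaRect(q[:,:2].astype(np.float32)))
    for nm,b in (('plate',(abs(z-12)<5)&(x>390)&(x<700)&(y>-20)&(y<320)),('housing',(abs(z-35)<5)&(x>520)&(x<720)&(y>-20)&(y<320)),('rack',(abs(z-40)<4)&(x>400)&(x<640)&(abs(y+255)<60)),('grip',(z>85)&(z<115)&(abs(x-490)<40)&(y>60)&(y<210)),
      ('long',(z>56)&(z<150)&(abs(x-585)<40)&(abs(y+250)<40)),('short',(z>56)&(z<150)&(abs(x-455)<40)&(abs(y+260)<40)),('bolt',(z>50)&(z<90)&(abs(x-520)<25)&(abs(y+250)<40))):
        q=P[b];
        if len(q)>3: print(nm,len(q),q.mean(0),q.min(0),q.max(0),cv2.minAreaRect(q[:,:2].astype(np.float32)))
    for o in r.cut_out('mark',c)[:2]: print('mark',o['confidence'],o['bbox'])
E
```

```text
top
block 386 [617.   86.1  74.6] 2.472704097426109 ((617.51513671875, 86.2591781616211), (52.71342468261719, 51.7626953125), 8.05199146270752)
block 403 [607.3 155.4  74.1] 2.088775581958904 ((607.9113159179688, 155.62344360351562), (53.14360809326172, 52.32730484008789), 8.552568435668945)
block 377 [596.9 223.7  74. ] 2.1480334436862893 ((597.0711059570312, 223.88430786132812), (52.26795196533203, 50.392578125), 9.176789283752441)
plate 4797 [488.1 133.9  11.3] [395.1 -17.4   7. ] [698.  264.1  17. ] ((544.4805297851562, 127.25593566894531), (302.7503356933594, 273.9998779296875), 2.9596846103668213)
housing 1516 [602.6 147.3  34.1] [521.7  32.8  30. ] [690.  276.   39.9] ((594.4036254882812, 150.6566162109375), (145.04307556152344, 245.11962890625), 17.428483963012695)
rack 1313 [ 518.9 -255.9   39.6] [ 421.5 -297.    36. ] [ 616.8 -216.2   44. ] ((519.5186157226562, -256.585205078125), (192.42543029785156, 58.98057174682617), 8.401090621948242)
grip 153 [490.  137.8 103.8] [481.  108.8  85.1] [501.1 167.3 109.8] ((490.73291015625, 137.9557647705078), (14.220318794250488, 58.7705
[... 1644 characters left out ...]
49148559570312), (13.864362716674805, 62.295284271240234), 8.494630813598633)
long 186 [ 583.7 -252.3   87.5] [ 578.5 -256.5   57.3] [ 589.5 -243.6  116.5] ((584.8839721679688, -250.463134765625), (12.409029006958008, 10.664421081542969), 40.59596252441406)
short 118 [ 456.8 -271.3   74.1] [ 450.2 -276.4   56.2] [ 462.5 -262.7   90.9] ((456.37786865234375, -268.4168395996094), (12.835829734802246, 12.289421081542969), 41.97063064575195)
bolt 109 [ 519.8 -260.1   57.4] [ 509.8 -268.1   50.1] [ 529.2 -247.6   61.4] ((520.1815795898438, -258.7461853027344), (18.121868133544922, 19.091732025146484), 28.473180770874023)
mark 0.74 [323.0, 219.6, 371.8, 232.7]
mark 0.62 [212.7, 195.1, 217.4, 206.9]
```

>>> move_arm:
  increments:
    - {"rz":-8.25,"gripper":0}
    - {"rz":-8.25,"gripper":0}
    - {"rz":-8.25,"gripper":0}
    - {"rz":-8.25,"gripper":0}
    - {"rz":-8.25,"gripper":0}
    - {"rz":-8.25,"gripper":0}
    - {"rz":-8.25,"gripper":0}
    - {"rz":-8.25,"gripper":0}
    - {"rz":-8.25,"gripper":0}
    - {"rz":-8.25,"gripper":0}
    - {"gripper":0}

```text
invalid input
```

```bash
cat >> h.py <<'E'
from scipy.spatial.transform import Rotation as Ro
def go(X,yaw=98.45):
    s=r.sense();R=Ro.from_euler('xyz',s['tcp_rot']);T=Ro.from_euler('xyz',[np.pi,0,np.radians(yaw)])
    np.set_printoptions(precision=3,suppress=True)
    print('t',round(s['clock'],2),'pos',s['eef_pos'],'rpy',np.degrees(s['tcp_rot']),'F',s['contact_force'],'open',s['opening'])
    print('shift cm',R.inv().apply(np.array(X)-s['eef_pos'])/10,'turn deg',np.degrees((R.inv()*T).as_rotvec()))
E
python3 -c "
from h import *
go([584,-247.5,160])"
```

```text
t 1.4 pos [ 171.39  -601.043  231.284] rpy [-179.999   -0.      15.916] F [ 0.049  0.068 -0.278] open 1.0006037391622686
shift cm [ 49.374 -22.684   7.129] turn deg [ -0.001  -0.001 -82.534]
```

>>> move_arm:
  increments:
    - {"tx":0,"ty":0,"tz":0,"rx":0,"ry":0,"rz":-8.25,"gripper":0}
    - {"tx":0,"ty":0,"tz":0,"rx":0,"ry":0,"rz":-8.25,"gripper":0}
    - {"tx":0,"ty":0,"tz":0,"rx":0,"ry":0,"rz":-8.25,"gripper":0}
    - {"tx":0,"ty":0,"tz":0,"rx":0,"ry":0,"rz":-8.25,"gripper":0}
    - {"tx":0,"ty":0,"tz":0,"rx":0,"ry":0,"rz":-8.25,"gripper":0}
    - {"tx":0,"ty":0,"tz":0,"rx":0,"ry":0,"rz":-8.25,"gripper":0}
    - {"tx":0,"ty":0,"tz":0,"rx":0,"ry":0,"rz":-8.25,"gripper":0}
    - {"tx":0,"ty":0,"tz":0,"rx":0,"ry":0,"rz":-8.25,"gripper":0}
    - {"tx":0,"ty":0,"tz":0,"rx":0,"ry":0,"rz":-8.25,"gripper":0}
    - {"tx":0,"ty":0,"tz":0,"rx":0,"ry":0,"rz":-8.25,"gripper":0}
  squeeze: 40

```text
clock: 2.4
eef_pos: [171.4, -601.0, 231.3]
tcp_rot: [-3.142, 0.0, 1.724]
contact_force: [-0.2, -0.4, 0.7]
opening: 0.497
```

```bash
python3 -c "
from h import *
go([584,-247.5,160])"
```

```text
t 2.4 pos [ 171.418 -601.046  231.27 ] rpy [-180.       0.      98.759] F [-0.159 -0.395  0.657] open 0.4970103075192638
shift cm [28.659 46.161  7.127] turn deg [-0.     0.     0.309]
```

>>> move_arm:
  increments:
    - {"tx":2.388,"ty":3.847,"tz":0,"rx":0,"ry":0,"rz":0,"gripper":0}
    - {"tx":2.388,"ty":3.847,"tz":0,"rx":0,"ry":0,"rz":0,"gripper":0}
    - {"tx":2.388,"ty":3.847,"tz":0,"rx":0,"ry":0,"rz":0,"gripper":0}
    - {"tx":2.388,"ty":3.847,"tz":0.7,"rx":0,"ry":0,"rz":0,"gripper":0}
    - {"tx":2.388,"ty":3.847,"tz":0.7,"rx":0,"ry":0,"rz":0,"gripper":0}
    - {"tx":2.388,"ty":3.847,"tz":0.7,"rx":0,"ry":0,"rz":0,"gripper":0}
    - {"tx":2.388,"ty":3.847,"tz":0.7,"rx":0,"ry":0,"rz":0,"gripper":0}
    - {"tx":2.388,"ty":3.847,"tz":0.7,"rx":0,"ry":0,"rz":0,"gripper":0}
    - {"tx":2.388,"ty":3.847,"tz":0.7,"rx":0,"ry":0,"rz":0,"gripper":0}
    - {"tx":2.388,"ty":3.847,"tz":0.7,"rx":0,"ry":0,"rz":0,"gripper":0}
    - {"tx":2.388,"ty":3.847,"tz":0.7,"rx":0,"ry":0,"rz":0,"gripper":0}
    - {"tx":2.388,"ty":3.847,"tz":0.7,"rx":0,"ry":0,"rz":0,"gripper":0}

```text
clock: 3.6
eef_pos: [587.5, -248.6, 168.1]
tcp_rot: [3.141, 0.0, 1.718]
contact_force: [-0.1, -0.8, 0.4]
opening: 0.497
```

```bash
python3 - <<'E'
from h import *
im,d=r.grab_frame('side');c=im[150:400,150:400];cv2.imwrite('pics/s2.png',cv2.resize(c[:,:,::-1],(600,600),interpolation=2))
go([584,-247.5,66])
E
```

```text
t 3.65 pos [ 591.943 -244.315  167.147] rpy [179.825  -0.089  98.514] F [ 2.98   3.696 -0.738] open 0.5008876323157921
shift cm [-0.213 -0.863 10.112] turn deg [ 0.175 -0.09   0.063]
```

View pics/s2.png

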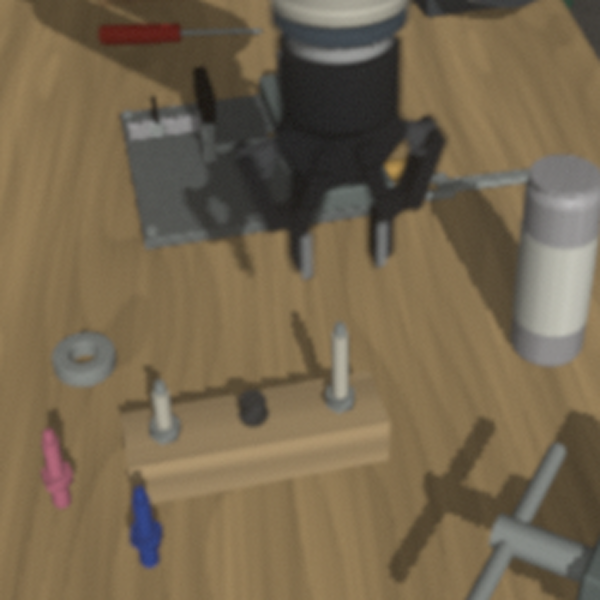

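The side crop shows the open fingers (305,270) and (380,255) straddling the white long plug, tip at (340,325). The pink (52,430) and blue (140,490) look-alikes stay outside the rack.

>>> move_arm:
  increments:
    - {"tx":0,"ty":0,"tz":0,"rx":0,"ry":0,"rz":0,"gripper":0}
    - {"tx":0,"ty":0,"tz":0,"rx":0,"ry":0,"rz":0,"gripper":0}
    - {"tx":0,"ty":0,"tz":2,"rx":0,"ry":0,"rz":0,"gripper":0}
    - {"tx":0,"ty":0,"tz":2,"rx":0,"ry":0,"rz":0,"gripper":0}
    - {"tx":0,"ty":0,"tz":2,"rx":0,"ry":0,"rz":0,"gripper":0}
    - {"tx":0,"ty":0,"tz":2,"rx":0,"ry":0,"rz":0,"gripper":0}
    - {"tx":0,"ty":0,"tz":1.5,"rx":0,"ry":0,"rz":0,"gripper":0}
    - {"tx":0,"ty":0,"tz":0.7,"rx":0,"ry":0,"rz":0,"gripper":0}
    - {"tx":0,"ty":0,"tz":0,"rx":0,"ry":0,"rz":0,"gripper":0}
    - {"tx":0,"ty":0,"tz":0,"rx":0,"ry":0,"rz":0,"gripper":0}

```text
clock: 4.65
eef_pos: [586.4, -250.5, 67.0]
tcp_rot: [3.141, 0.0, 1.717]
contact_force: [-0.5, 0.3, -0.1]
opening: 0.503
```

```bash
python3 -c "
from h import *
go([584,-247.5,66])"
```

```text
t 4.65 pos [ 586.396 -250.457   66.96 ] rpy [179.96    0.026  98.396] F [-0.533  0.256 -0.132] open 0.5026947928200632
shift cm [ 0.328 -0.194  0.096] turn deg [ 0.04   0.026 -0.054]
```

>>> move_arm:
  increments:
    - {"tx":0.32,"ty":-0.2,"tz":0.1,"rx":0,"ry":0,"rz":0,"gripper":0}
    - {"tx":0,"ty":0,"tz":0,"rx":0,"ry":0,"rz":0,"gripper":0}
    - {"tx":0,"ty":0,"tz":0,"rx":0,"ry":0,"rz":0,"gripper":-0.4}
    - {"tx":0,"ty":0,"tz":0,"rx":0,"ry":0,"rz":0,"gripper":-1}
    - {"tx":0,"ty":0,"tz":0,"rx":0,"ry":0,"rz":0,"gripper":-1}
    - {"tx":0,"ty":0,"tz":0,"rx":0,"ry":0,"rz":0,"gripper":-1}
    - {"tx":0,"ty":0,"tz":0,"rx":0,"ry":0,"rz":0,"gripper":-1}
    - {"tx":0,"ty":0,"tz":0,"rx":0,"ry":0,"rz":0,"gripper":-1}
  squeeze: 40

```text
clock: 5.45
eef_pos: [583.9, -247.2, 65.6]
tcp_rot: [3.141, 0.0, 1.718]
contact_force: [-1.1, -0.3, 5.2]
opening: 0.13
```

```bash
python3 -c "
from h import *
go([584,-247.5,66])"
```

```text
t 5.45 pos [ 583.892 -247.17    65.582] rpy [179.976   0.01   98.417] F [-1.125 -0.318  5.183] open 0.1295485608386048
shift cm [-0.034  0.006 -0.042] turn deg [ 0.024  0.01  -0.033]
```

>>> move_arm:
  increments:
    - {"tx":0,"ty":0,"tz":-1,"rx":0,"ry":0,"rz":0,"gripper":-1}
    - {"tx":0,"ty":0,"tz":-2,"rx":0,"ry":0,"rz":0,"gripper":-1}
    - {"tx":0,"ty":0,"tz":-2.5,"rx":0,"ry":0,"rz":0,"gripper":-1}
    - {"tx":0,"ty":0,"tz":-2.5,"rx":0,"ry":0,"rz":0,"gripper":-1}
    - {"tx":0,"ty":0,"tz":-2,"rx":0,"ry":0,"rz":0,"gripper":-1}
    - {"tx":0,"ty":0,"tz":0,"rx":0,"ry":0,"rz":0,"gripper":-1}

```text
clock: 6.05
eef_pos: [585.3, -247.9, 168.6]
tcp_rot: [3.137, 0.003, 1.718]
contact_force: [1.7, 0.6, -0.1]
opening: 0.126
```

>>> move_arm:
  increments:
    - {"tx":2,"ty":0.35,"tz":0,"rx":0,"ry":0,"rz":0,"gripper":-1}
    - {"tx":4,"ty":0.7,"tz":0,"rx":0,"ry":0,"rz":0,"gripper":-1}
    - {"tx":4.5,"ty":0.8,"tz":0,"rx":0,"ry":0,"rz":0,"gripper":-1}
    - {"tx":4.5,"ty":0.8,"tz":0,"rx":0,"ry":0,"rz":0,"gripper":-1}
    - {"tx":4.5,"ty":0.8,"tz":0,"rx":0,"ry":0,"rz":0,"gripper":-1}
    - {"tx":4.5,"ty":0.8,"tz":0,"rx":0,"ry":0,"rz":0,"gripper":-1}
    - {"tx":4.5,"ty":0.8,"tz":0,"rx":0,"ry":0,"rz":0,"gripper":-1}
    - {"tx":4.5,"ty":0.8,"tz":0,"rx":0,"ry":0,"rz":0,"gripper":-1}
    - {"tx":4.5,"ty":0.8,"tz":0,"rx":0,"ry":0,"rz":0,"gripper":-1}
    - {"tx":4.5,"ty":0.8,"tz":0,"rx":0,"ry":0,"rz":0,"gripper":-1}
    - {"tx":3,"ty":0.5,"tz":0,"rx":0,"ry":0,"rz":0,"gripper":-1}
    - {"tx":1.46,"ty":0.27,"tz":0,"rx":0,"ry":0,"rz":0,"gripper":-1}

```text
clock: 7.25
eef_pos: [596.2, 227.0, 164.1]
tcp_rot: [-3.14, -0.0, 1.72]
contact_force: [-0.3, -0.4, -0.8]
opening: 0.13
```

>>> move_arm:
  increments:
    - {"tx":0,"ty":0,"tz":1,"rx":0,"ry":0,"rz":0,"gripper":-1}
    - {"tx":0,"ty":0,"tz":1,"rx":0,"ry":0,"rz":0,"gripper":-1}
    - {"tx":0,"ty":0,"tz":1,"rx":0,"ry":0,"rz":0,"gripper":-1}
    - {"tx":0,"ty":0,"tz":0,"rx":0,"ry":0,"rz":0,"gripper":-1}
    - {"tx":0,"ty":0,"tz":0,"rx":0,"ry":0,"rz":0,"gripper":-1}

```text
clock: 7.75
eef_pos: [596.9, 223.3, 134.8]
tcp_rot: [-3.141, 0.0, 1.716]
contact_force: [-0.1, -0.1, 0.2]
opening: 0.128
```

```bash
python3 - <<'E'
from h import *
go([597.2,224.4,101])
T=[]
for c in('top','side'):
    im,d=r.grab_frame(c);cv2.imwrite(f'pics/{c}3.png',im[:,:,::-1]);np.save(c+'3.npy',d)
    for X in ([597.2,224.4,75],list(r.sense()['eef_pos'])):print(c,px(c,X))
    for q in('long_plug','socket1_mouth'):
        for o in r.place_of(q,c)[:3]: print(q,o)
a=cv2.imread('pics/top3.png')[160:280,150:290];b=cv2.imread('pics/side3.png')[90:230,200:340]
cv2.imwrite('pics/c3.png',np.hstack([cv2.resize(a,(400,343),interpolation=2),cv2.resize(b,(343,343),interpolation=2)]))
E
```

```text
t 7.75 pos [596.895 223.338 134.761] rpy [-179.942    0.02    98.343] F [-0.078 -0.135  0.197] open 0.12762087626124974
shift cm [0.102 0.049 3.376] turn deg [-0.058  0.02  -0.107]
top [200.073 201.461]
top [196.067 197.636]
long_plug {'location': [283.8, 346.9], 'confidence': 0.2}
side [173.633 276.737]
side [151.955 276.305]
long_plug {'location': [191.6, 215.5], 'confidence': 0.59}
long_plug {'location': [173.0, 276.5], 'confidence': 0.47}
socket1_mouth {'location': [175.7, 277.5], 'confidence': 0.7}
```

View pics/c3.png

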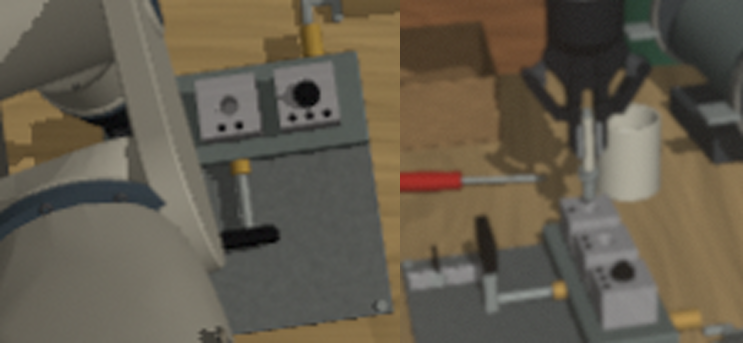

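The side view (right panel) shows the plug hanging upright just above the one-dot block (588,195), aligned in x. The arm hides it from the top view.

```bash
python3 - <<'E'
from h import *
np.set_printoptions(precision=1,suppress=True)
d=np.load('side3.npy');P=cloud('side',d);z=P[...,2]
b0=(abs(P[...,0]-597)<22)&(abs(P[...,1]-222)<25)
for lo,hi in((86,92),(93,105),(105,112),(112,125)):
    q=P[b0&(z>lo)&(z<hi)];print('plug',lo,len(q),q.mean(0),np.median(q,0),q[:,0].min(),q[:,0].max())
q0=np.load('side0.npy');P0=cloud('side',q0);z0=P0[...,2];b=(abs(z0-75)<4)&(abs(P0[...,0]-597)<40)&(abs(P0[...,1]-222)<36);q=P0[b]
print('block x',q[:,0].min(),q[:,0].max(),q[:,1].min(),q[:,1].max(),np.median(q,0))
# plug in the rack, the same measure
for lo,hi in((56,75),(75,100)):
    q=P0[(z0>lo)&(z0<hi)&(abs(P0[...,0]-584)<20)&(abs(P0[...,1]+250)<20)];print('rack plug',q.mean(0),np.median(q,0))
E
```

```text
plug 86 9 [596.2 217.2  89.8] [595.  217.   90.3] 590.3605226639366 602.5095109343765
plug 93 26 [597.2 218.3  98. ] [597.5 218.2  98.2] 590.5203447026942 603.2525727044805
plug 105 12 [596.7 214.7 108.3] [597.6 214.7 109.5] 587.9557196932952 605.245037443846
plug 112 46 [596.4 216.6 117.9] [595.7 216.2 118.3] 588.0482539297502 606.1740008517017
block x 568.3752337836312 626.0040297588997 192.89974276982352 252.7012099936726 [596.4 219.5  73.4]
rack plug [ 583.4 -252.7   66.4] [ 583.4 -252.8   67. ]
rack plug [ 583.7 -252.6   88.4] [ 583.6 -252.8   88.1]
```

>>> move_arm:
  increments:
    - {"tx":0.08,"ty":0.03,"tz":0,"rx":0,"ry":0,"rz":0,"gripper":-1}
    - {"tx":0,"ty":0,"tz":0.5,"rx":0,"ry":0,"rz":0,"gripper":-1}
    - {"tx":0,"ty":0,"tz":0.4,"rx":0,"ry":0,"rz":0,"gripper":-1}
    - {"tx":0,"ty":0,"tz":0.3,"rx":0,"ry":0,"rz":0,"gripper":-1}
    - {"tx":0,"ty":0,"tz":0.3,"rx":0,"ry":0,"rz":0,"gripper":-1}
    - {"tx":0,"ty":0,"tz":0.2,"rx":0,"ry":0,"rz":0,"gripper":-1}
    - {"tx":0,"ty":0,"tz":0,"rx":0,"ry":0,"rz":0,"gripper":-1}

```text
clock: 8.75
eef_pos: [597.0, 225.3, 117.8]
tcp_rot: [-3.141, 0.0, 1.718]
contact_force: [1.0, -0.7, -0.0]
opening: 0.125
```

>>> move_arm:
  increments:
    - {"tx":0,"ty":0,"tz":0.4,"rx":0,"ry":0,"rz":0,"gripper":-1}
    - {"tx":0,"ty":0,"tz":0.4,"rx":0,"ry":0,"rz":0,"gripper":-1}
    - {"tx":0,"ty":0,"tz":0.4,"rx":0,"ry":0,"rz":0,"gripper":-1}
    - {"tx":0,"ty":0,"tz":0.3,"rx":0,"ry":0,"rz":0,"gripper":-1}
    - {"tx":0,"ty":0,"tz":0.15,"rx":0,"ry":0,"rz":0,"gripper":-1}
    - {"tx":0,"ty":0,"tz":0,"rx":0,"ry":0,"rz":0,"gripper":-1}
    - {"tx":0,"ty":0,"tz":0,"rx":0,"ry":0,"rz":0,"gripper":-1}

```text
clock: 9.45
eef_pos: [597.2, 225.4, 101.9]
tcp_rot: [3.141, -0.0, 1.718]
contact_force: [0.5, 0.3, -0.8]
opening: 0.128
```

>>> move_arm:
  increments:
    - {"tx":0,"ty":0,"tz":0.1,"rx":0,"ry":0,"rz":0,"gripper":-1}
    - {"tx":0,"ty":0,"tz":0.1,"rx":0,"ry":0,"rz":0,"gripper":-1}
    - {"tx":0,"ty":0,"tz":0,"rx":0,"ry":0,"rz":0,"gripper":-1}
    - {"tx":0,"ty":0,"tz":0,"rx":0,"ry":0,"rz":0,"gripper":-1}

```text
clock: 9.85
eef_pos: [597.5, 225.4, 100.5]
tcp_rot: [3.141, -0.0, 1.718]
contact_force: [-1.2, -0.3, 4.8]
opening: 0.128
```

Contact at TCP z 100.5, where home should be 100.6. I'm releasing and lifting.

>>> move_arm:
  increments:
    - {"tx":0,"ty":0,"tz":-0.03,"rx":0,"ry":0,"rz":0,"gripper":0}
    - {"tx":0,"ty":0,"tz":0,"rx":0,"ry":0,"rz":0,"gripper":0}
    - {"tx":0,"ty":0,"tz":0,"rx":0,"ry":0,"rz":0,"gripper":0}
    - {"tx":0,"ty":0,"tz":-1,"rx":0,"ry":0,"rz":0,"gripper":0}
    - {"tx":0,"ty":0,"tz":-2,"rx":0,"ry":0,"rz":0,"gripper":0}
    - {"tx":0,"ty":0,"tz":-3,"rx":0,"ry":0,"rz":0,"gripper":0}
    - {"tx":0,"ty":0,"tz":-3,"rx":0,"ry":0,"rz":0,"gripper":0}
    - {"tx":0,"ty":0,"tz":0,"rx":0,"ry":0,"rz":0,"gripper":0}
    - {"tx":0,"ty":0,"tz":0,"rx":0,"ry":0,"rz":0,"gripper":0}
    - {"tx":0,"ty":0,"tz":0,"rx":0,"ry":0,"rz":0,"gripper":0}

```text
clock: 10.85
eef_pos: [596.5, 225.1, 189.3]
tcp_rot: [-3.14, 0.0, 1.718]
contact_force: [-0.9, -0.3, 0.3]
opening: 0.497
```

```bash
python3 - <<'E'
from h import *
go([455.5,-266.6,150])
E
```

```text
t 10.85 pos [596.535 225.108 189.34 ] rpy [-179.924    0.015   98.417] F [-0.865 -0.279  0.29 ] open 0.49655901311812406
shift cm [-46.576 -21.144   3.974] turn deg [-0.076  0.015 -0.033]
```

>>> move_arm:
  increments:
    - {"tx":-3,"ty":-1.36,"tz":0,"rx":0,"ry":0,"rz":0,"gripper":0}
    - {"tx":-4,"ty":-1.82,"tz":0,"rx":0,"ry":0,"rz":0,"gripper":0}
    - {"tx":-4,"ty":-1.82,"tz":0,"rx":0,"ry":0,"rz":0,"gripper":0}
    - {"tx":-4,"ty":-1.82,"tz":0,"rx":0,"ry":0,"rz":0,"gripper":0}
    - {"tx":-4,"ty":-1.82,"tz":0,"rx":0,"ry":0,"rz":0,"gripper":0}
    - {"tx":-4,"ty":-1.82,"tz":0,"rx":0,"ry":0,"rz":0,"gripper":0}
    - {"tx":-4,"ty":-1.82,"tz":0,"rx":0,"ry":0,"rz":0,"gripper":0}
    - {"tx":-4,"ty":-1.82,"tz":0,"rx":0,"ry":0,"rz":0,"gripper":0}
    - {"tx":-4,"ty":-1.82,"tz":0,"rx":0,"ry":0,"rz":0,"gripper":0}
    - {"tx":-4,"ty":-1.82,"tz":1,"rx":0,"ry":0,"rz":0,"gripper":0}
    - {"tx":-4,"ty":-1.82,"tz":1,"rx":0,"ry":0,"rz":0,"gripper":0}
    - {"tx":-3.58,"ty":-1.58,"tz":1,"rx":0,"ry":0,"rz":0,"gripper":0}

```text
clock: 12.05
eef_pos: [454.7, -267.9, 158.7]
tcp_rot: [-3.14, -0.001, 1.717]
contact_force: [0.6, -0.3, -0.1]
opening: 0.502
```

>>> move_arm:
  increments:
    - {"tx":0,"ty":0,"tz":1,"rx":0,"ry":0,"rz":0,"gripper":0}
    - {"tx":0,"ty":0,"tz":1,"rx":0,"ry":0,"rz":0,"gripper":0}
    - {"tx":0,"ty":0,"tz":1,"rx":0,"ry":0,"rz":0,"gripper":0}
    - {"tx":0,"ty":0,"tz":0,"rx":0,"ry":0,"rz":0,"gripper":0}
    - {"tx":0,"ty":0,"tz":0,"rx":0,"ry":0,"rz":0,"gripper":0}
    - {"tx":0,"ty":0,"tz":0,"rx":0,"ry":0,"rz":0,"gripper":0}

```text
clock: 12.65
eef_pos: [456.8, -265.8, 130.5]
tcp_rot: [3.141, 0.0, 1.719]
contact_force: [0.8, -0.4, 0.4]
opening: 0.498
```

```bash
python3 - <<'E'
from h import *
go([455.5,-266.6,55])
np.set_printoptions(precision=1,suppress=True)
for c in('top','side'):
    im,d=r.grab_frame(c);cv2.imwrite(f'pics/{c}4.png',im[:,:,::-1]);np.save(c+'4.npy',d);P=cloud(c,d);z=P[...,2]
    for lo,hi in((84,92),(95,115),(118,135)):
        q=P[(z>lo)&(z<hi)&(abs(P[...,0]-597)<22)&(abs(P[...,1]-222)<25)]
        if len(q):print(c,'long',lo,len(q),q.mean(0))
    q=P[(z>56)&(z<93)&(abs(P[...,0]-455)<15)&(abs(P[...,1]+266)<15)]
    if len(q):print(c,'short',len(q),q.mean(0))
a=cv2.imread('pics/side4.png')[100:390,130:390];cv2.imwrite('pics/c4.png',cv2.resize(a,(538,600),interpolation=2))
E
```

```text
t 12.65 pos [ 456.806 -265.846  130.472] rpy [179.972   0.019  98.488] F [ 0.844 -0.43   0.376] open 0.4978172741895021
shift cm [-0.053 -0.144  7.547] turn deg [0.028 0.019 0.038]
top long 84 13 [593.  224.3  85.4]
top long 95 11 [593.9 222.5 105.3]
top long 118 9 [594.4 222.2 125.9]
top short 27 [ 455.  -264.9   78. ]
side long 84 13 [596.9 218.7  87.7]
side long 95 28 [596.5 219.2 105.7]
side long 118 30 [595.8 219.9 126.6]
side short 117 [ 456.7 -271.2   74.2]
```

View pics/c4.png

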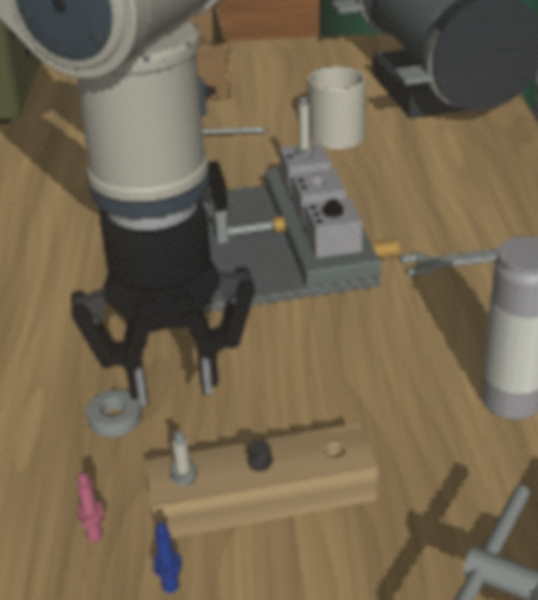

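The long plug stands upright in the one-dot block (305,125). The fingers (140,385) and (208,375) straddle the short white plug (180,455). I'm descending and gripping.

>>> move_arm:
  increments:
    - {"tx":-0.06,"ty":-0.11,"tz":2,"rx":0,"ry":0,"rz":0,"gripper":0}
    - {"tx":0,"ty":0,"tz":2,"rx":0,"ry":0,"rz":0,"gripper":0}
    - {"tx":0,"ty":0,"tz":2,"rx":0,"ry":0,"rz":0,"gripper":0}
    - {"tx":0,"ty":0,"tz":1,"rx":0,"ry":0,"rz":0,"gripper":0}
    - {"tx":0,"ty":0,"tz":0.55,"rx":0,"ry":0,"rz":0,"gripper":0}
    - {"tx":0,"ty":0,"tz":0,"rx":0,"ry":0,"rz":0,"gripper":0}
    - {"tx":0,"ty":0,"tz":0,"rx":0,"ry":0,"rz":0,"gripper":-0.4}
    - {"tx":0,"ty":0,"tz":0,"rx":0,"ry":0,"rz":0,"gripper":-1}
    - {"tx":0,"ty":0,"tz":0,"rx":0,"ry":0,"rz":0,"gripper":-1}
    - {"tx":0,"ty":0,"tz":0,"rx":0,"ry":0,"rz":0,"gripper":-1}
    - {"tx":0,"ty":0,"tz":0,"rx":0,"ry":0,"rz":0,"gripper":-1}
    - {"tx":0,"ty":0,"tz":0,"rx":0,"ry":0,"rz":0,"gripper":-1}
  squeeze: 40

```text
clock: 13.95
eef_pos: [455.8, -267.5, 55.4]
tcp_rot: [3.14, 0.001, 1.718]
contact_force: [-1.2, -0.2, 6.6]
opening: 0.123
```

```bash
python3 -c "
from h import *
go([607.5,155.8,180])"
```

```text
t 13.95 pos [ 455.823 -267.451   55.374] rpy [179.934   0.05   98.416] F [-1.236 -0.155  6.648] open 0.12270604886066981
shift cm [ 39.638  21.214 -12.473] turn deg [ 0.066  0.05  -0.034]
```

>>> move_arm:
  increments:
    - {"tx":0,"ty":0,"tz":-1,"rx":0,"ry":0,"rz":0,"gripper":-1}
    - {"tx":0,"ty":0,"tz":-2,"rx":0,"ry":0,"rz":0,"gripper":-1}
    - {"tx":0,"ty":0,"tz":-3,"rx":0,"ry":0,"rz":0,"gripper":-1}
    - {"tx":0,"ty":0,"tz":-3,"rx":0,"ry":0,"rz":0,"gripper":-1}
    - {"tx":0,"ty":0,"tz":-1.5,"rx":0,"ry":0,"rz":0,"gripper":-1}
    - {"tx":0,"ty":0,"tz":0,"rx":0,"ry":0,"rz":0,"gripper":-1}

```text
clock: 14.55
eef_pos: [456.4, -267.9, 162.3]
tcp_rot: [3.138, 0.003, 1.718]
contact_force: [1.0, 1.6, -1.3]
opening: 0.122
```

>>> move_arm:
  increments:
    - {"tx":2,"ty":1.07,"tz":0,"rx":0,"ry":0,"rz":0,"gripper":-1}
    - {"tx":3.5,"ty":1.87,"tz":0,"rx":0,"ry":0,"rz":0,"gripper":-1}
    - {"tx":4,"ty":2.14,"tz":0,"rx":0,"ry":0,"rz":0,"gripper":-1}
    - {"tx":4,"ty":2.14,"tz":0,"rx":0,"ry":0,"rz":0,"gripper":-1}
    - {"tx":4,"ty":2.14,"tz":0,"rx":0,"ry":0,"rz":0,"gripper":-1}
    - {"tx":4,"ty":2.14,"tz":0,"rx":0,"ry":0,"rz":0,"gripper":-1}
    - {"tx":4,"ty":2.14,"tz":0,"rx":0,"ry":0,"rz":0,"gripper":-1}
    - {"tx":4,"ty":2.14,"tz":0,"rx":0,"ry":0,"rz":0,"gripper":-1}
    - {"tx":3.5,"ty":1.87,"tz":0,"rx":0,"ry":0,"rz":0,"gripper":-1}
    - {"tx":3,"ty":1.6,"tz":0,"rx":0,"ry":0,"rz":0,"gripper":-1}
    - {"tx":2.5,"ty":1.35,"tz":0,"rx":0,"ry":0,"rz":0,"gripper":-1}
    - {"tx":1.08,"ty":0.6,"tz":0,"rx":0,"ry":0,"rz":0,"gripper":-1}

```text
clock: 15.75
eef_pos: [606.9, 157.7, 158.4]
tcp_rot: [-3.14, -0.0, 1.719]
contact_force: [-0.6, -0.4, -0.4]
opening: 0.119
```

>>> move_arm:
  increments:
    - {"tx":0,"ty":0,"tz":1,"rx":0,"ry":0,"rz":0,"gripper":-1}
    - {"tx":0,"ty":0,"tz":1.5,"rx":0,"ry":0,"rz":0,"gripper":-1}
    - {"tx":0,"ty":0,"tz":1,"rx":0,"ry":0,"rz":0,"gripper":-1}
    - {"tx":0,"ty":0,"tz":0,"rx":0,"ry":0,"rz":0,"gripper":-1}
    - {"tx":0,"ty":0,"tz":0,"rx":0,"ry":0,"rz":0,"gripper":-1}
    - {"tx":0,"ty":0,"tz":0,"rx":0,"ry":0,"rz":0,"gripper":-1}

```text
clock: 16.35
eef_pos: [607.3, 155.0, 125.0]
tcp_rot: [3.141, -0.0, 1.717]
contact_force: [0.2, 0.1, -0.1]
opening: 0.121
```

```bash
python3 - <<'E'
from h import *
go([607.5,155.2,90.5])
np.set_printoptions(precision=1,suppress=True)
im,d=r.grab_frame('side');P=cloud('side',d);z=P[...,2]
for lo,hi in((86,92),(91,103),(110,118)):
    q=P[(z>lo)&(z<hi)&(abs(P[...,0]-607)<22)&(abs(P[...,1]-153)<20)]
    if len(q):print('short',lo,len(q),q.mean(0))
for lo,hi in((95,115),(118,140)):
    q=P[(z>lo)&(z<hi)&(abs(P[...,0]-597)<12)&(abs(P[...,1]-222)<12)]
    if len(q):print('long',lo,len(q),q.mean(0))
E
```

```text
t 16.35 pos [607.311 154.974 124.968] rpy [179.965  -0.002  98.378] F [ 0.232  0.092 -0.119] open 0.12125746419186745
shift cm [0.019 0.02  3.447] turn deg [ 0.035 -0.002 -0.072]
short 86 10 [607.2 149.5  88.5]
short 91 23 [605.8 149.6  97.7]
short 110 31 [606.9 147.2 114.5]
long 95 2 [592.8 219.2  95.5]
long 118 2 [591.2 221.8 122.1]
```

>>> move_arm:
  increments:
    - {"tx":0.03,"ty":0.02,"tz":0.4,"rx":0,"ry":0,"rz":0,"gripper":-1}
    - {"tx":0,"ty":0,"tz":0.4,"rx":0,"ry":0,"rz":0,"gripper":-1}
    - {"tx":0,"ty":0,"tz":0.4,"rx":0,"ry":0,"rz":0,"gripper":-1}
    - {"tx":0,"ty":0,"tz":0.3,"rx":0,"ry":0,"rz":0,"gripper":-1}
    - {"tx":0,"ty":0,"tz":0.3,"rx":0,"ry":0,"rz":0,"gripper":-1}
    - {"tx":0,"ty":0,"tz":0,"rx":0,"ry":0,"rz":0,"gripper":-1}
    - {"tx":0,"ty":0,"tz":0,"rx":0,"ry":0,"rz":0,"gripper":-1}

```text
clock: 17.1
eef_pos: [607.1, 155.7, 106.4]
tcp_rot: [-3.141, 0.0, 1.718]
contact_force: [0.1, 0.5, -1.7]
opening: 0.123
```

>>> move_arm:
  increments:
    - {"tx":0,"ty":0,"tz":0.4,"rx":0,"ry":0,"rz":0,"gripper":-1}
    - {"tx":0,"ty":0,"tz":0.4,"rx":0,"ry":0,"rz":0,"gripper":-1}
    - {"tx":0,"ty":0,"tz":0.3,"rx":0,"ry":0,"rz":0,"gripper":-1}
    - {"tx":0,"ty":0,"tz":0.3,"rx":0,"ry":0,"rz":0,"gripper":-1}
    - {"tx":0,"ty":0,"tz":0.15,"rx":0,"ry":0,"rz":0,"gripper":-1}
    - {"tx":0,"ty":0,"tz":0.08,"rx":0,"ry":0,"rz":0,"gripper":-1}
    - {"tx":0,"ty":0,"tz":0,"rx":0,"ry":0,"rz":0,"gripper":-1}
    - {"tx":0,"ty":0,"tz":0,"rx":0,"ry":0,"rz":0,"gripper":-1}

```text
clock: 17.9
eef_pos: [607.3, 155.7, 90.5]
tcp_rot: [3.141, 0.0, 1.718]
contact_force: [-0.7, -3.0, 2.9]
opening: 0.122
```

>>> move_arm:
  increments:
    - {"tx":0,"ty":0,"tz":0.1,"rx":0,"ry":0,"rz":0,"gripper":-1}
    - {"tx":0,"ty":0,"tz":0.05,"rx":0,"ry":0,"rz":0,"gripper":-1}
    - {"tx":0,"ty":0,"tz":0,"rx":0,"ry":0,"rz":0,"gripper":-1}
    - {"tx":0,"ty":0,"tz":0,"rx":0,"ry":0,"rz":0,"gripper":-1}

```text
clock: 18.3
eef_pos: [607.4, 155.7, 90.3]
tcp_rot: [3.141, 0.0, 1.718]
contact_force: [-3.1, -3.6, 14.7]
opening: 0.127
```

>>> move_arm:
  increments:
    - {"tx":0,"ty":0,"tz":-0.15,"rx":0,"ry":0,"rz":0,"gripper":0}
    - {"tx":0,"ty":0,"tz":0,"rx":0,"ry":0,"rz":0,"gripper":0}
    - {"tx":0,"ty":0,"tz":0,"rx":0,"ry":0,"rz":0,"gripper":0}
    - {"tx":0,"ty":0,"tz":-1,"rx":0,"ry":0,"rz":0,"gripper":0}
    - {"tx":0,"ty":0,"tz":-2,"rx":0,"ry":0,"rz":0,"gripper":0}
    - {"tx":0,"ty":0,"tz":-3,"rx":0,"ry":0,"rz":0,"gripper":0}
    - {"tx":0,"ty":0,"tz":-3,"rx":0,"ry":0,"rz":0,"gripper":0}
    - {"tx":0,"ty":0,"tz":0,"rx":0,"ry":0,"rz":0,"gripper":0}
    - {"tx":0,"ty":0,"tz":0,"rx":0,"ry":0,"rz":0,"gripper":0}
    - {"tx":0,"ty":0,"tz":0,"rx":0,"ry":0,"rz":0,"gripper":0}

```text
clock: 19.3
eef_pos: [606.4, 155.6, 179.5]
tcp_rot: [-3.14, 0.0, 1.718]
contact_force: [-0.1, 0.4, 0.2]
opening: 0.498
```

```bash
python3 - <<'E'
from h import *
go([490.5,137,180])
np.set_printoptions(precision=1,suppress=True)
a=np.array([np.cos(np.radians(8.45)),np.sin(np.radians(8.45))]);b=np.array([-a[1],a[0]])
im,d=r.grab_frame('side');cv2.imwrite('pics/side5.png',im[:,:,::-1]);P=cloud('side',d);z=P[...,2]
for n,(x,y) in dict(long=(597,222),short=(607,153)).items():
  for lo,hi in((86,92),(95,105),(106,115),(118,140)):
    q=P[(z>lo)&(z<hi)&(abs(P[...,0]-x)<14)&(abs(P[...,1]-y)<14)]
    if len(q):print(n,lo,len(q),q.mean(0),q[:,2].max())
# pull / mark geometry from first pictures
for c in('top','side'):
    P=cloud(c,np.load(c+'0.npy'));o=P[...,:2]-np.array([490.5,137]);u=o@a;v=o@b;z=P[...,2]
    q=(z>40)&(z<62)&(u>-70)&(u<25)&(v>25)&(v<75)
    print(c);k=np.argwhere(q)
    for i,j in k[:60]:print(i,j,round(u[i,j]),round(v[i,j]),round(z[i,j]),end=' | ')
    print()
cv2.imwrite('pics/c5.png',np.hstack([cv2.resize(cv2.imread('pics/top0.png')[235:290,190:255],(473,400),interpolation=2),cv2.resize(cv2.imread('pics/side0.png')[160:215,195:240],(327,400),interpolation=2)]))
E
```

```text
t 19.3 pos [606.435 155.641 179.479] rpy [-179.913    0.003   98.42 ] F [-0.1    0.408  0.225] open 0.4984584215434859
shift cm [ -0.146 -11.742  -0.034] turn deg [-0.087  0.003 -0.03 ]
long 86 9 [596.6 219.2  89.1] 91.99365830891327
long 95 14 [597.  218.8 100.4] 104.66705876286953
long 106 14 [596.2 219.5 110.7] 114.79806050696672
long 118 39 [596.2 218.9 129. ] 138.4366419035646
short 86 11 [606.5 149.9  89.2] 91.94939298396076
short 95 19 [606.6 151.2  99.8] 104.5762727840534
short 106 20 [606.9 152.1 110.8] 114.6976504114287
short 118 8 [607.  152.6 122. ] 123.93304925313362
top
245 218 3 46 53 | 245 219 3 44 51 | 245 220 2 41 53 | 245 221 2 39 52 | 246 215 1 54 53 | 246 216 1 52 52 | 246 217 1 49 54 | 246 218 0 46 54 | 246 219 0 44 56 | 246 220 0 41 53 | 246 221 -1 39 51 | 246 222 -1 37 50 | 247 215 -1 54 56 | 247 216 -2 52 54 | 247 217 -2 50 50 | 247 218 -2 47 54 | 247 219 -2 45 49 | 264 214 -43 62 55 | 264 215 -43 60 50 | 264 216 -43 59 42 | 265 210 -44 72 54 | 265 211 -45 69 57 | 265 212 -45 68 53 | 265 213 -45 65 53 | 265 214 -46 62 57 | 265 215 -46 60 55 | 265 216 -46 58 48 | 266 210 -47 72 56 | 266 211 -47 71 50 | 266 212 -47 68 52 | 266 213 -48 65 55 | 266 214 -48 63 54 | 266 215 -48 61 45 | 
side
190 212 -48 72 52 | 190 213 -46 68 53 | 190 214 -43 71 52 | 191 213 -46 67 51 | 191 214 -44 65 52 | 192 213 -47 59 53 | 192 214 -45 60 52 | 193 213 -47 60 49 | 193 214 -45 56 51 | 194 213 -48 58 48 | 194 214 -45 56 48 | 195 213 -48 56 46 | 195 214 -45 61 43 | 195 232 -2 42 47 | 196 213 -49 55 44 | 196 214 -46 58 42 | 197 214 -46 54 41 |
```

View pics/c5.png

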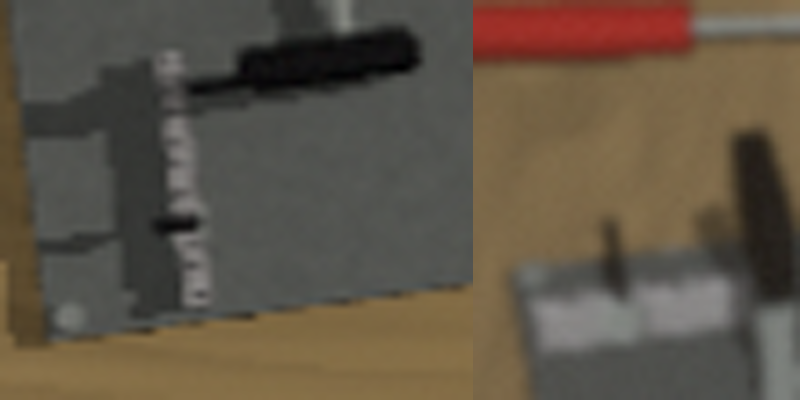

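```bash
python3 - <<'E'
from h import *
np.set_printoptions(precision=1,suppress=True)
D=[r.grab_frame('side')[1] for _ in range(5)];print(np.std([x[180,280] for x in D]))
P=cloud('side',np.median(D,0));z=P[...,2]
for n,(x,y) in dict(long=(596.5,222),short=(607,153)).items():
  for lo in range(84,142,5):
    m=(z>lo)&(z<lo+5)&(abs(P[...,0]-x)<2.7)&(abs(P[...,1]-y)<14)
    if m.sum():print(n,lo,m.sum(),P[m].mean(0))
E
```

```text
2.7371414
long 84 3 [596.8 219.1  86.3]
long 89 3 [595.9 217.1  91.2]
long 94 5 [596.3 218.5  96.4]
long 99 3 [597.  217.2 102.3]
long 104 4 [596.7 217.1 107.5]
long 109 4 [596.9 217.7 112.7]
long 114 3 [597.5 219.2 117. ]
long 119 3 [596.7 219.1 120.8]
long 124 4 [597.2 218.  126.4]
long 129 4 [597.3 218.8 131.5]
long 134 4 [597.5 219.1 136.8]
long 139 6 [596.4 220.1 141.8]
short 84 3 [607.3 150.3  86.6]
short 89 4 [608.3 149.4  91.6]
short 94 4 [606.6 149.4  96.5]
short 99 5 [607.7 150.2 101.5]
short 104 5 [606.8 150.  106.6]
short 109 6 [606.9 150.1 111.6]
short 114 6 [607.1 152.2 115.8]
short 119 8 [607.  153.5 121.5]
```

Both plugs are upright: the ceramic surfaces stay at constant y over height, and the short plug's tip is at 124 mm against 125 expected. The depth places the pointer at u≈0 and the mark at u≈-46 along the slide. I'm moving to the pull.

>>> move_arm:
  increments:
    - {"tx":0,"ty":-2,"tz":0,"rx":0,"ry":0,"rz":0,"gripper":0}
    - {"tx":0,"ty":-3,"tz":0,"rx":0,"ry":0,"rz":0,"gripper":0}
    - {"tx":-0.15,"ty":-3,"tz":0,"rx":0,"ry":0,"rz":0,"gripper":0}
    - {"tx":0,"ty":-2.5,"tz":0,"rx":0,"ry":0,"rz":0,"gripper":0}
    - {"tx":0,"ty":-1.24,"tz":1,"rx":0,"ry":0,"rz":0,"gripper":0}
    - {"tx":0,"ty":0,"tz":2,"rx":0,"ry":0,"rz":0,"gripper":0}
    - {"tx":0,"ty":0,"tz":2,"rx":0,"ry":0,"rz":0,"gripper":0}
    - {"tx":0,"ty":0,"tz":1,"rx":0,"ry":0,"rz":0,"gripper":0}
    - {"tx":0,"ty":0,"tz":0,"rx":0,"ry":0,"rz":0,"gripper":0}
    - {"tx":0,"ty":0,"tz":0,"rx":0,"ry":0,"rz":0,"gripper":0}

```text
clock: 20.6
eef_pos: [491.5, 137.2, 120.5]
tcp_rot: [-3.142, -0.0, 1.718]
contact_force: [0.1, 0.0, 0.0]
opening: 0.496
```

```bash
python3 - <<'E'
from h import *
go([490.5,137,72])
a=r.grab_frame('side')[0][90:300,150:360];cv2.imwrite('pics/c6.png',cv2.resize(a[:,:,::-1],(600,600),interpolation=2))
E
```

```text
t 20.6 pos [491.526 137.174 120.546] rpy [-179.996   -0.001   98.418] F [0.092 0.025 0.029] open 0.49593131224300885
shift cm [-0.002 -0.104  4.855] turn deg [-0.004 -0.001 -0.032]
```

View pics/c6.png

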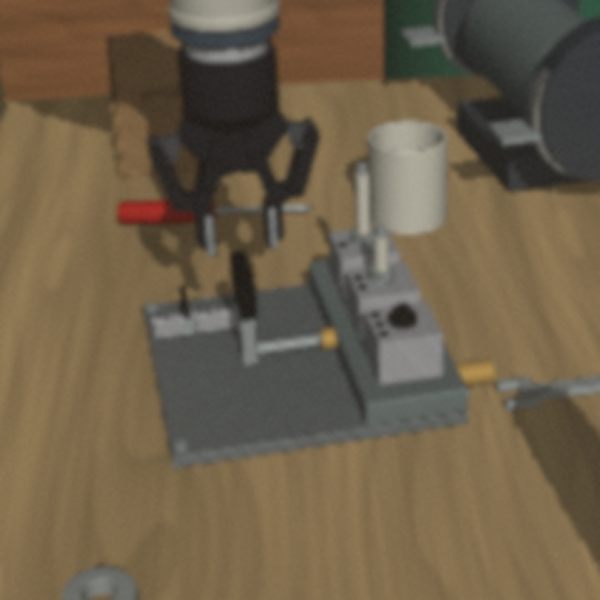

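Both plugs stand in the one-dot (362,200) and two-dot (380,255) blocks. The fingers (208,245) and (272,240) straddle the grip block (243,285).

>>> move_arm:
  increments:
    - {"tx":0,"ty":-0.08,"tz":1.5,"rx":0,"ry":0,"rz":0,"gripper":0}
    - {"tx":0,"ty":0,"tz":1.5,"rx":0,"ry":0,"rz":0,"gripper":0}
    - {"tx":0,"ty":0,"tz":1.2,"rx":0,"ry":0,"rz":0,"gripper":0}
    - {"tx":0,"ty":0,"tz":0.65,"rx":0,"ry":0,"rz":0,"gripper":0}
    - {"tx":0,"ty":0,"tz":0,"rx":0,"ry":0,"rz":0,"gripper":0}
    - {"tx":0,"ty":0,"tz":0,"rx":0,"ry":0,"rz":0,"gripper":-0.4}
    - {"tx":0,"ty":0,"tz":0,"rx":0,"ry":0,"rz":0,"gripper":-1}
    - {"tx":0,"ty":0,"tz":0,"rx":0,"ry":0,"rz":0,"gripper":-1}
    - {"tx":0,"ty":0,"tz":0,"rx":0,"ry":0,"rz":0,"gripper":-1}
    - {"tx":0,"ty":0,"tz":0,"rx":0,"ry":0,"rz":0,"gripper":-1}
    - {"tx":0,"ty":0,"tz":0,"rx":0,"ry":0,"rz":0,"gripper":-1}
  squeeze: 60

```text
clock: 21.75
eef_pos: [491.1, 137.1, 72.5]
tcp_rot: [3.14, -0.0, 1.718]
contact_force: [-0.2, -0.3, 6.4]
opening: 0.16
```

>>> move_arm:
  increments:
    - {"tx":0,"ty":-0.4,"tz":0,"rx":0,"ry":0,"rz":0,"gripper":-1}
    - {"tx":0,"ty":-0.7,"tz":0,"rx":0,"ry":0,"rz":0,"gripper":-1}
    - {"tx":0,"ty":-0.8,"tz":0,"rx":0,"ry":0,"rz":0,"gripper":-1}
    - {"tx":0,"ty":-0.8,"tz":0,"rx":0,"ry":0,"rz":0,"gripper":-1}
    - {"tx":0,"ty":-0.8,"tz":0,"rx":0,"ry":0,"rz":0,"gripper":-1}
    - {"tx":0,"ty":-0.6,"tz":0,"rx":0,"ry":0,"rz":0,"gripper":-1}
    - {"tx":0,"ty":-0.3,"tz":0,"rx":0,"ry":0,"rz":0,"gripper":-1}
    - {"tx":0,"ty":-0.2,"tz":0,"rx":0,"ry":0,"rz":0,"gripper":-1}
    - {"tx":0,"ty":0,"tz":0,"rx":0,"ry":0,"rz":0,"gripper":-1}
    - {"tx":0,"ty":0,"tz":0,"rx":0,"ry":0,"rz":0,"gripper":-1}
    - {"tx":0,"ty":0,"tz":0,"rx":0,"ry":0,"rz":0,"gripper":-1}
    - {"tx":0,"ty":0,"tz":0,"rx":0,"ry":0,"rz":0,"gripper":-1}

```text
clock: 22.95
eef_pos: [447.5, 130.7, 72.5]
tcp_rot: [3.136, -0.0, 1.718]
contact_force: [9.9, 0.9, -1.2]
opening: 0.153
```

```bash
python3 - <<'E'
from h import *
go([445.6,130.3,72])
a=np.array([np.cos(np.radians(8.45)),np.sin(np.radians(8.45))]);b=np.array([-a[1],a[0]])
for c in('top','side'):
    F=[r.grab_frame(c) for _ in range(3)];im=F[-1][0];cv2.imwrite(f'pics/{c}7.png',im[:,:,::-1])
    P=cloud(c,np.median([f[1] for f in F],0));o=P[...,:2]-np.array([490.5,137]);u=o@a;v=o@b;z=P[...,2]
    for i,j in np.argwhere((z>40)&(z<60)&(u>-75)&(u<0)&(v>25)&(v<75))[:60]:print(i,j,round(u[i,j]),round(v[i,j]),round(z[i,j]),end=' | ')
    print()
    for q in('pull_pointer','mark_edge'):
        for k in r.place_of(q,c)[:2]:
            w=pt(c,*k['location'],50)[:2]-[490.5,137];print(c,q,k['confidence'],k['location'],w@a,w@b)
cv2.imwrite('pics/c7.png',np.hstack([cv2.resize(cv2.imread('pics/top7.png')[235:290,190:255],(473,400),interpolation=2),cv2.resize(cv2.imread('pics/side7.png')[160:215,195:240],(327,400),interpolation=2)]))
E
```

```text
t 22.95 pos [447.492 130.749  72.51 ] rpy [179.697  -0.022  98.421] F [ 9.856  0.878 -1.16 ] open 0.15252526669258026
shift cm [-0.017 -0.194  0.05 ] turn deg [ 0.303 -0.022 -0.029]


side mark_edge 0.61 [184.9, 281.7] 126.92771774253971 54.18779658303491
```

View pics/c7.png

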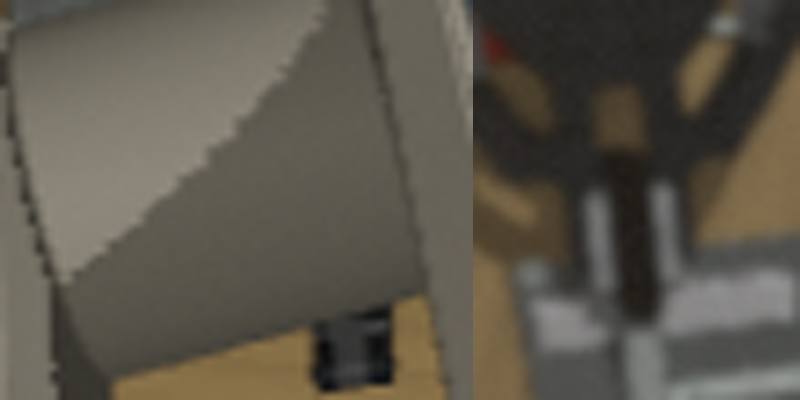

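```bash
python3 - <<'E'
from h import *
a=np.array([np.cos(np.radians(8.45)),np.sin(np.radians(8.45))]);b=np.array([-a[1],a[0]])
U=lambda c,i,j,z:((pt(c,i,j,z)[:2]-[490.5,137])@a,(pt(c,i,j,z)[:2]-[490.5,137])@b)
g=cv2.imread('pics/top0.png',0).astype(float)
for n,cols,r0,r1,z in(('pointer',range(216,222),241,252,52),('mark',range(211,218),260,271,54)):
    for j in cols:
        s=g[r0:r1,j];w=np.clip(np.median(s)-12-s,0,None)
        if w.sum():
            i=(w*np.arange(r0,r1)).sum()/w.sum();print(n,j,round(i,2),np.round(U('top',i,j,z),1),s.astype(int))
g=cv2.imread('pics/side0.png',0).astype(float)
for i in range(188,199):
    s=g[i,207:222];print('side',i,s.astype(int))
for f in('side0','side7'):
    g=cv2.imread(f'pics/{f}.png',0);print(f,[list(g[i,205:245]) for i in(206,208,210)])
E
```

```text
pointer 216 247.17 [-1.8 52. ] [78 78 79 79 70 35 18 49 53 52 77]
pointer 217 246.65 [-0.9 49.3] [81 80 78 80 60 28 11 50 53 54 77]
pointer 218 246.82 [-1.7 46.9] [80 78 79 79 57 24 16 47 52 68 79]
pointer 219 246.83 [-2.  44.4] [81 80 78 79 55 24 23 47 53 75 81]
pointer 220 246.72 [-2.1 41.8] [81 81 80 80 52 18 28 49 53 76 80]
pointer 221 246.54 [-2.  39.3] [81 79 81 80 44 12 33 50 54 76 81]
mark 211 265.54 [-45.9  70. ] [53 54 54 54 53 30 28 47 54 55 54]
mark 212 265.64 [-46.5  67.6] [55 54 54 49 47 23 16 39 54 53 53]
mark 213 265.62 [-46.8  65.1] [102  73  67  89  57  24  14  71  66  53  55]
mark 214 265.73 [-47.4  62.6] [122  82 101 117  72  25  23 107 107  86  68]
mark 215 265.35 [-46.8  60. ] [121  94 117 121  79  28  27 118 106 110 104]
mark 216 265.26 [-47.   57.5] [104 102 118 121  73  25  39 116  91 119 121]
mark 217 264.58 [-45.6  54.8] [ 83  88  98 115  97  63  85 110  93 111 120]
side 188 [108 105 104 106 106 105 105 105 109 109 110 109 107 108 107]
side 189 [105 104 106 103 103  99  95  97 105 111 111 111 107 106 104]
side 190 [106 103 104 101 101  89  78  82  99 109 11
[... 3276 characters left out ...]
uint8(79), np.uint8(79), np.uint8(77), np.uint8(79), np.uint8(80), np.uint8(82), np.uint8(79), np.uint8(79), np.uint8(80)], [np.uint8(81), np.uint8(79), np.uint8(80), np.uint8(80), np.uint8(81), np.uint8(81), np.uint8(80), np.uint8(79), np.uint8(76), np.uint8(66), np.uint8(76), np.uint8(104), np.uint8(120), np.uint8(125), np.uint8(126), np.uint8(119), np.uint8(101), np.uint8(84), np.uint8(81), np.uint8(80), np.uint8(82), np.uint8(82), np.uint8(79), np.uint8(81), np.uint8(83), np.uint8(85), np.uint8(89), np.uint8(97), np.uint8(97), np.uint8(97), np.uint8(99), np.uint8(104), np.uint8(108), np.uint8(114), np.uint8(117), np.uint8(121), np.uint8(125), np.uint8(131), np.uint8(135), np.uint8(137)]]
```

Depth and pixel centroids agree that the mark is 46 mm out from the pointer's rest position. The TCP says 44.1 mm drawn so far, the rest being lost to arm compliance, so I'll draw 2 mm more.

>>> move_arm:
  increments:
    - {"tx":0,"ty":-0.1,"tz":0,"rx":0,"ry":0,"rz":0,"gripper":-1}
    - {"tx":0,"ty":-0.1,"tz":0,"rx":0,"ry":0,"rz":0,"gripper":-1}
    - {"tx":0,"ty":0,"tz":0,"rx":0,"ry":0,"rz":0,"gripper":-1}
    - {"tx":0,"ty":0,"tz":0,"rx":0,"ry":0,"rz":0,"gripper":-1}
    - {"tx":0,"ty":0,"tz":0,"rx":0,"ry":0,"rz":0,"gripper":-1}
    - {"tx":0,"ty":0,"tz":0,"rx":0,"ry":0,"rz":0,"gripper":-1}
    - {"tx":0,"ty":0,"tz":0,"rx":0,"ry":0,"rz":0,"gripper":-1}
    - {"tx":0,"ty":0,"tz":0,"rx":0,"ry":0,"rz":0,"gripper":-1}

```text
clock: 24.25
eef_pos: [445.6, 130.5, 72.5]
tcp_rot: [3.136, -0.0, 1.718]
contact_force: [9.2, -0.1, -1.7]
opening: 0.154
```

```bash
python3 - <<'E'
from h import *
go([445.1,130.2,72])
a=np.array([np.cos(np.radians(8.45)),np.sin(np.radians(8.45))])
F=[r.grab_frame('side') for _ in range(3)];cv2.imwrite('pics/side8.png',F[-1][0][:,:,::-1])
D0=np.load('side0.npy');P1=cloud('side',np.median([f[1] for f in F],0));P0=cloud('side',D0)
g0=cv2.imread('pics/side0.png',0).astype(float);g1=F[-1][0].mean(2)
# stem edge shift in the side picture (template match on the stem below the block), and its place
t=cv2.resize(g0[202:212,229:244],None,fx=8,fy=8,interpolation=2).astype(np.float32)
s=cv2.resize(g1[200:216,205:235],None,fx=8,fy=8,interpolation=2).astype(np.float32)
_,v,_,l=cv2.minMaxLoc(cv2.matchTemplate(s,t,5));j=205+l[0]/8;i=200+l[1]/8
print('match',round(v,2),'shift px',i-202,j-229,'mm along slide',(pt('side',206+i-202,236.5+j-229,30)-pt('side',206,236.5,30))[:2]@a)
np.set_printoptions(precision=1,suppress=True)
for n,(x,y) in dict(long=(597,222),short=(607,153)).items():
  for lo,hi in((90,105),(105,120)):
    m=(P1[...,2]>lo)&(P1[...,2]<hi)&(abs(P1[...,0]-x)<12)&(abs(P1[...,1]-y)<14)
    print(n,lo,m.sum(),P1[m].mean(0) if m.any() else '')
cv2.imwrite('pics/c8.png',cv2.resize(F[-1][0][130:240,180:320][:,:,::-1],(764,600),interpolation=2))
E
```

```text
t 24.25 pos [445.617 130.478  72.539] rpy [179.682  -0.023  98.424] F [ 9.152 -0.109 -1.689] open 0.15360174511789532
shift cm [-0.02  -0.055  0.054] turn deg [ 0.318 -0.023 -0.026]
match 0.94 shift px 3.375 -19.0 mm along slide -47.319936787128164
long 90 22 [596.5 219.2  97.4]
long 105 24 [596.5 219.7 112.9]
short 90 30 [606.9 151.1  97.6]
short 105 27 [606.9 151.6 112.7]
```

View pics/c8.png

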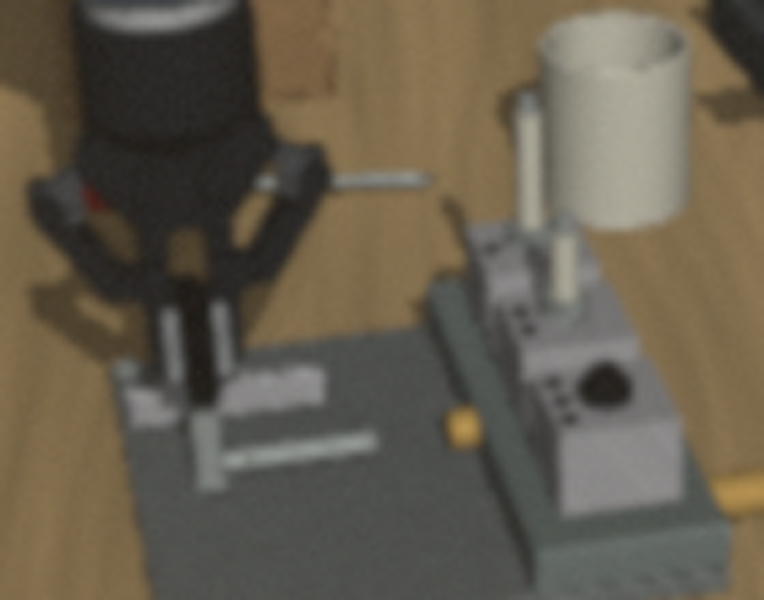

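The picture shows the grip block held out in the fingers (200,330) over the scale rail. Both plugs are upright in their blocks (528,165) and (565,265), and the stopper is untouched (605,385). The draw reads 46.0 mm by TCP and about 47 mm by picture, against the mark at 46 to 46.7 mm, so I'm handing in.

```bash
python3 -c "
from rig import r
print(r.sense()['clock'],r.sign_off())"
```

```text
the job is handed in; nothing more can be done
24.4 None
```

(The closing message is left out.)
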